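Make up a bead-and-thread workshop kit

TASK

Make up a workshop kit in the grey tray: stand every thread spool upright in a bay of its own in the far row, put the yellow cup under the front lip of the bead board and tip the board by its steel bar so that only the orange front row rolls off into the cup, with the blue row staying on the board. Lower the board back level, stand the cup with its beads in the large bay, and last of all, once the spools and the cup are in, stand the tall glue bottle in the bay beside the cup. Leave the roll of tape and the jar where they are.

Things in the scene. Friction and masses are not known exactly. Their poses are not given: they have to be found in the camera images.
- stand: Fixed white stand of the wooden tipping bead board. Origin on the bench straight below the hinge line, which runs along the stand's y, 75 mm up, at the board's front edge. Stand x points back, from the front edge to the steel bar. The cup stands on the bench in front (-x), where nothing of the stand is in the way, to catch the beads: they drop within about 60 mm in front of the lip.
- board_body (a joint): Tilt of the bead board: 0 level (resting), grows as the bar is lifted, stop at 1.35 rad. Tipped slowly, the orange row rolls over the lip at about 0.65 rad, the blue row over its ridge only above about 1.05; 0.80 to 0.90 empties the front row alone. The hinge is stiff: the board stays where it is left; about 5 N up at the bar lifts it, about 2 N down brings it back level.
- bar (a point): Middle of the round steel bar behind the board by which it is lifted: 10 mm thick, 90 mm long along the stand's y, 145 mm behind the hinge line and 4 mm above it when level (79 mm above the bench), 35 mm of free space towards the board. It turns freely in a pinch, so the gripper can stay upright.
- lip (a point): Middle of the top of the orange lip (2.5 mm high) on the board's front edge, 8.5 mm above the hinge line; x runs back along the board, z out of its face, turning with it. Board 100 mm deep, 112 mm wide, side walls 14 mm. The orange front row lies behind the lip (ball centres at x = 17 mm), the blue back row (51 mm) behind a black ridge 6.5 mm high.
- cup: Loose yellow oblong bead cup: open box 70 (x) by 122 (y) by 48 mm high, walls 3 mm, 90 g. Origin: centre of its underside. Grip tab on its -x side, 10 mm thick (x), 50 mm wide, up to 90 mm above the underside, centred at x = -40 mm; grip it across x, 70 to 80 mm up. Catching place: y along the stand's y, tab away from the board, origin 35 to 48 mm in front of the hinge line.
- kit: Fixed grey kit tray, 150 (x) by 212 (y) mm, floor 4 mm, walls 4 mm thick, 16 mm high. Origin: centre of its underside. Far row: four spool bays, 48 by 48 mm inside, centred at x = 47 mm, y = -78, -26, 26 and 78 mm; near row: the cup bay on the +y side, the bottle bay on the -y side.
- cup_bay (a point): Centre of the cup bay's floor, 4 mm above the bench (90 by 132 mm inside, long way along the tray's y). Axes as the tray's. The cup goes in with its y along the tray's y, centred with the tab: origin about 5 mm to +x of this point (tab to -x).
- bottle_bay (a point): Centre of the bottle bay's floor, 4 mm above the bench (90 by 66 mm inside). Axes as the tray's.
- bottle: Tall white glue bottle with a blue-green band and a red nozzle, about 170 g, standing on the bench: straight body 44 mm in diameter up to 110 mm, nozzle to 140 mm. Origin: centre of its underside, z up the bottle.
- spool1: Loose thread spool with red thread and wooden flanges, standing: 38 mm in diameter, 34 mm high, 40 g. Origin: centre of its underside, z up. May be absent (None).
- spool2: Loose thread spool with green thread and wooden flanges, standing: 38 mm in diameter, 34 mm high, 40 g. Origin: centre of its underside, z up. May be absent (None).
- spool3: Loose thread spool with purple thread and wooden flanges, standing: 38 mm in diameter, 34 mm high, 40 g. Origin: centre of its underside, z up. May be absent (None).
- spool4: Loose thread spool with pink thread and wooden flanges, standing: 38 mm in diameter, 34 mm high, 40 g. Origin: centre of its underside, z up. May be absent (None).
- f1_center (a point): Centre of an orange bead, a 24 mm ball of 10 g, in the board's front row at the start. May be absent (None).
- f2_center (a point): Centre of an orange bead, a 24 mm ball of 10 g, in the board's front row at the start. May be absent (None).
- f3_center (a point): Centre of an orange bead, a 24 mm ball of 10 g, in the board's front row at the start. May be absent (None).
- f4_center (a point): Centre of an orange bead, a 24 mm ball of 10 g, in the board's front row at the start. May be absent (None).
- b1_center (a point): Centre of a blue bead, a 24 mm ball of 10 g, in the board's back row; it stays there.
- b2_center (a point): Centre of a blue bead, a 24 mm ball of 10 g, in the board's back row; it stays there.
- b3_center (a point): Centre of a blue bead, a 24 mm ball of 10 g, in the board's back row; it stays there.
- b4_center (a point): Centre of a blue bead, a 24 mm ball of 10 g, in the board's back row; it stays there.
- tape: Bystander: blue roll of tape, 60 mm across, 20 mm high, origin under its centre.
- jar: Bystander: glass jar with a black lid, 56 mm across, 75 mm high, origin under its centre.

How it is judged:
By the outcome, as a careful person would: the job done as asked, in the order asked, and still so for the second after the job is handed in, with the robot touching nothing.
Of spool1, spool2, spool3, spool4 only 2 to 4 are there at a start; the rules pass over those that are not, and their reading is None.
Of f1, f2, f3, f4 only 2 to 4 are there at a start; the rules pass over those that are not, and their reading is None.
At some moment in a run one of spool1, spool2, spool3, spool4 may be knocked a few centimetres aside while the robot is not near it.
It also fails if it takes over 210 s, if anything falls off the work surface, if the arm or the gripper's body presses on something with over 40 N, if the wrist force passes 120 N, or if a joint passes its speed limit or range.

ROBOT

A 6-joint arm with a two-finger parallel gripper is mounted at the origin on the work surface. World frame = base frame: x ahead of the robot, y to its left, z up, the work surface at z = 0. Lengths are in m, angles in rad, forces in N, time in s.
With the tool pointing down it reaches from about 0.25 to 0.775 m from the base axis. Payload 4 kg.
Tool frame: the origin (TCP) lies midway between the tips of the shut fingers; the grasp point (between the pads) lies behind it (ctrl.hold_point_z is the z of the grasp point in the tool frame, in m); z points along the fingers, y is the line along which they close (so a half turn about z gives the same grasp; the last joint's range is limited). The gripper opens to 94 mm and grips with 3 to 60 N. Pads are 16 mm wide; open, the fingers measure 119 mm over their backs; the gripper's body (75 mm by 177 mm) begins 78 mm behind the grasp point.
Start: joints at [-1.398, 0.087, 1.371, -0, 1.684, -0.103], TCP at [0.15, -0.529, 0.206] pointing down, gripper open.
Joint ranges: [-3.1, 3.1], [-0.76, 2.03], [0.27, 2.55], [-1.08, 4.22], [0.17, 2.65], [-2.57, 2.57]. Speed limits (rad/s): [2.79, 2.79, 3.14, 3.14, 3.14, 3.14].

INTERFACE

Orientations are given as a unit quaternion [x, y, z, w].
In Python, from cell import monitor, optics, job, ctrl gives the robot as it stands.
- The arm moves only by the shell command python3 -m jog 'ROWS' [OPENING] [FORCE]. ROWS is JSON, one flat list of numbers, 4 for each row, row after row: the shift along the tool's x, y, z in m, then the turn about the tool's z in degrees. In form: [x, y, z, spin, x, y, z, spin, ...]. A call has 1 to 12 rows; each row shifts and turns the commanded pose from where the row before left it, along the tool's axes as they then stand; what a row does not reach is not made up. A row lasts 1/10 s, in which the tool goes at most 50 mm and 8.59 degrees, less where a joint would pass 70% of its speed; a pose out of reach is approached as far as the arm can. A call is refused whole if a number of a shift passes 0.05 or a number of a turn 8.59, either way. A call with a gripper value outside its range is refused whole. OPENING is the finger opening in m, from 0 to 0.094, set as the call begins (- or left out, the last holds). The fingers move at their own pace and stop on an object; FORCE is the grip in N (left out, the last holds). Time passes only in rows, so rows that do not move let the fingers close. It gives the time, the measured TCP pose, the force, the opening and the grip force at its end, in the units of the state.
- monitor.sense(): the state, without advancing time (a new reading comes with each control period).
- optics.get_image(name): name is "side" or "top"; returns a dict with "img" (420x560x3 uint8, red, green, blue), "intrinsics" (3x3 intrinsics, pixels), "position" and "orientation" of the camera in the world. Camera axes: x right, y down, z forward; pixel columns grow to the right and rows downward; lengths in m; the calibration is good to about 2 mm. A picture is of the moment at which its call begins. There is no depth.
- job.job_done(): hands the job in; it is judged then, once.
The state is a dict: "time_s": time; "q": joint angles; "joint_velocities": joint speeds; "effort": joint torques, N m; "ee_pos": TCP position; "eef_rot": TCP orientation; "force": force on the tool from outside, world axes, zero at the start; "torque": the same for the moment, N m; "grip_width": finger opening in m; "grip_force": force on a finger pad.
Only numpy, scipy, OpenCV 4.12 (cv2) and the standard library are available. Lean on these libraries where they do the work, as an engineer would, in place of code of your own. Each camera call takes 0.05 s, during which the arm holds its last target. There are 200 camera calls.

## Working session

There is one attempt and no reset: what is moved stays moved. The work goes in short steps, Python scripts to look and compute and a shell command to move; the robot and the scene stay as the last step left them, time stands still between calls to the robot, and variables do not carry over. Pictures are saved under pics/ and viewed, at most 14 in all, crops included, and the job is handed in when it is done.

```bash
ls; mkdir -p pics; python3 - <<'E'
from cell import monitor, optics, job, ctrl
import cv2
for n in ("top","side"):
    d=optics.get_image(n); cv2.imwrite(f"pics/{n}0.png",d["img"][:,:,::-1]); print(n,d["intrinsics"],d["position"],d["orientation"])
s=monitor.sense(); print(s, ctrl.hold_point_z)
E
```

```text
pics
top [[480.40227636   0.         289.03090635]
 [  0.         480.40227636 210.53867423]
 [  0.           0.           1.        ]] [0.29615261 0.00291418 1.35467848] [ 0.72767374 -0.67707733  0.07219439 -0.08273568]
side [[383.94683491   0.         281.30104095]
 [  0.         383.94683491 208.72358471]
 [  0.           0.           1.        ]] [0.1698551  0.53285337 0.58221283] [-0.26166343  0.85567997 -0.42385683  0.14031903]
{'time_s': 0.1, 'q': array([-1.39813098e+00,  8.78726808e-02,  1.37206842e+00, -2.48184002e-05,
        1.68358775e+00, -1.03094627e-01]), 'joint_velocities': array([ 0.00081001, -0.00125662, -0.00323773, -0.00022706, -0.00133462,
       -0.00057122]), 'effort': array([ 2.35484287e-03, -3.41249943e+01, -3.03303301e+01,  7.19206268e-02,
        3.04302096e-02, -9.62908507e-05]), 'ee_pos': array([ 0.14966007, -0.528747  ,  0.20444342]), 'eef_rot': array([ 9.90509330e-01,  1.37442096e-01, -4.59929937e-05, -9.67080926e-04]), 'force': array([-0.05954254,  0.18100875, -0.10821645]), 'torque': array([ 0.0312962 ,  0.0521069 , -0.02574233]), 'grip_force': 0.0, 'grip_width': 0.09409617848697414} -0.0188
```

View pics/top0.png

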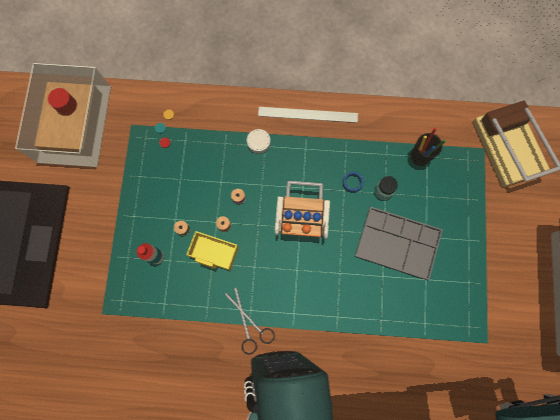

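View pics/side0.png

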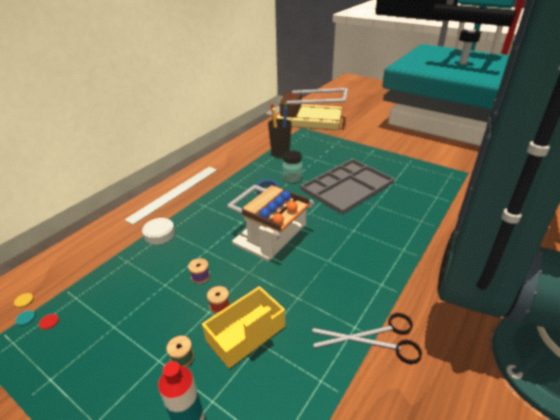

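The top view shows 3 spools (purple 238,196; red 222,223; green 181,228), the cup at (213,251), the board at (302,215) with 2 orange balls, the tray at (399,243) and the bottle at (148,254). I'll enlarge it for edges.

```bash
cat > h.py <<'E'
import numpy as np, cv2
from scipy.spatial.transform import Rotation as R
from cell import monitor, optics, job, ctrl
def snap(n):
    return optics.get_image(n)
def ray(d,u,v):
    K=d["intrinsics"]; r=np.linalg.inv(K)@np.array([u,v,1.]); return np.array(d["position"]),R.from_quat(d["orientation"]).as_matrix()@r
def pt(d,u,v,z):
    p,r=ray(d,u,v); return p+r*(z-p[2])/r[2]
def proj(d,P):
    c=R.from_quat(d["orientation"]).as_matrix().T@(np.array(P)-d["position"]); q=d["intrinsics"]@c; return q[:2]/q[2]
def crop(d,x0,y0,x1,y1,f,name):
    cv2.imwrite("pics/"+name,cv2.resize(d["img"][y0:y1,x0:x1,::-1],None,fx=f,fy=f,interpolation=cv2.INTER_CUBIC))
def tool():
    s=monitor.sense(); return np.array(s["ee_pos"]),R.from_quat(s["eef_rot"]).as_matrix(),s
def to(P,yaw=None):
    "shift in tool axes to world point P (TCP), yaw error deg of tool y vs wanted world angle"
    p,r,s=tool(); print("t%.1f"%s["time_s"],"tcp",p.round(4),"shift mm",(r.T@(np.array(P)-p)*1000).round(1), "toolx yaw",np.degrees(np.arctan2(r[1,0],r[0,0])).round(2),"tooly yaw",np.degrees(np.arctan2(r[1,1],r[0,1])).round(2), "F",np.round(s["force"],1),"w",round(s["grip_width"],4),"gf",round(s["grip_force"],1))
E
python3 - <<'E'
from h import *
d=snap("top"); crop(d,130,165,250,275,5,"c1.png"); crop(d,265,170,450,290,4,"c2.png")
E
```

```text
(no output)
```

View pics/c1.png

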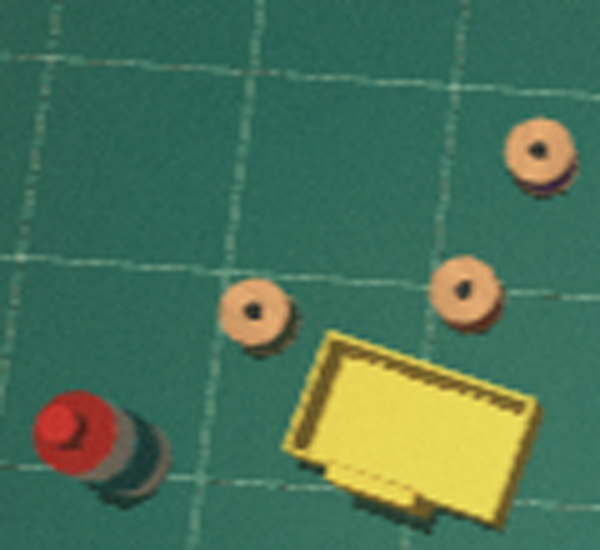

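View pics/c2.png

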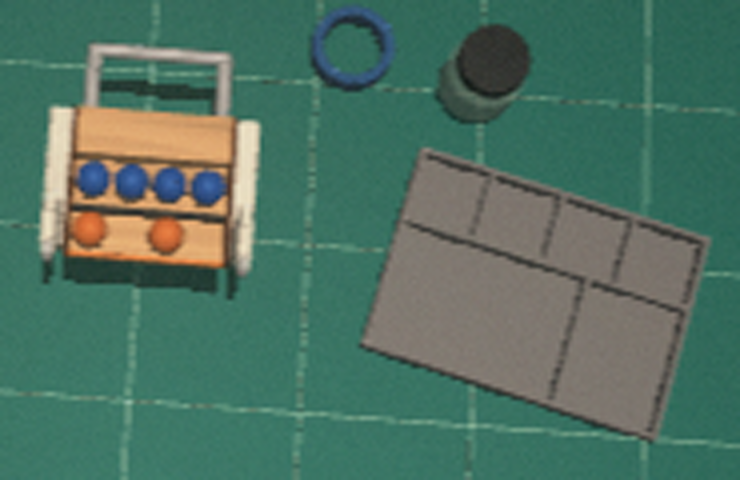

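Crop 1 shows the spool holes, the cup rim with its tab to the lower left, and the bottle cap. Crop 2 shows the bar ends (92,48),(232,58), the lip, and the tray corners (424,149),(710,238),(655,440),(361,346).

```bash
python3 - <<'E'
from h import *
d=snap("top")
a=lambda x,y,z:pt(d,130+(x-2)/5,165+(y-2)/5,z)[:2]
b=lambda x,y,z:pt(d,265+(x-1.5)/4,170+(y-1.5)/4,z)[:2]
for n,x,y in (("green",257,312),("red",465,291),("purple",540,151)): print(n,a(x,y,.034).round(4))
c=np.array([a(*p,.048) for p in ((330,331),(541,402),(500,529),(283,450))])
ang=lambda v:np.degrees(np.arctan2(v[1],v[0])).round(1)
print("cup",c.round(4).tolist(),c.mean(0),"y axis ang",ang(c[0]-c[1]),ang(c[3]-c[2]),np.linalg.norm(c[0]-c[1]),np.linalg.norm(c[0]-c[3]))
print("bottle",a(75,432,.112),a(59,425,.140))
e=[b(92,48,.079),b(232,58,.079)];print("bar",np.mean(e,0),ang(e[0]-e[1]),np.linalg.norm(e[0]-e[1]))
l=[b(67,257,.0835),b(228,266,.0835)];print("lip",np.mean(l,0),ang(l[0]-l[1]),np.linalg.norm(l[0]-l[1]))
t=np.array([b(*p,.016) for p in ((424,149),(710,238),(655,440),(361,346))])
print("kit",t.mean(0),ang(t[0]-t[1]),ang(t[3]-t[2]),ang(t[0]-t[3]),np.linalg.norm(t[0]-t[1]),np.linalg.norm(t[0]-t[3]))
# side check: project
s=snap("side")
for n,x,y in (("green",257,312),("red",465,291),("purple",540,151)): print(proj(s,[*a(x,y,.034),.034]).round(1))
print("cup side",[proj(s,[*q,.048]).round(1).tolist() for q in c])
print("bot", proj(s,[*a(59,425,.14),.14]).round(1))
th=np.radians(ang(t[0]-t[1])-90)
M=np.array([[np.cos(th),-np.sin(th)],[np.sin(th),np.cos(th)]]);k=t.mean(0)
for y in (-78,-26,26,78): print("bay",y,(k+M@[.047,y/1000]).round(4))
E
```

```text
green [0.5213 0.3319]
red [0.5416 0.2168]
purple [0.6252 0.1826]
cup [[0.5112, 0.2867], [0.4802, 0.1665], [0.4093, 0.182], [0.4437, 0.3048]] [0.46109432 0.2350174 ] y axis ang 75.5 74.4 0.12421465977788067 0.06992461127436711
bottle [0.43800818 0.39950393] [0.43778938 0.39922142]
bar [ 0.66102127 -0.0060026 ] 89.8 0.09666168451045816
lip [ 0.51432079 -0.00576639] 90.9 0.10801660988130339
kit [ 0.52391546 -0.28049859] 76.2 76.2 -15.0 0.20960711591057507 0.1494547821955038
[179.3 345. ]
[217.8 293.6]
[198.1 264.5]
cup side [[202.1, 323.1], [260.5, 285.2], [287.9, 308.3], [225.6, 351.5]]
bot [171.1 368. ]
bay -78 [ 0.551  -0.3675]
bay -26 [ 0.5634 -0.317 ]
bay 26 [ 0.5758 -0.2665]
bay 78 [ 0.5882 -0.216 ]
```

```bash
python3 -c "
from h import *
to([.3,.3,.3]); print(tool()[1].round(3))"
```

```text
t0.2 tcp [ 0.1497 -0.529   0.2049] shift mm [ 370.4 -756.8  -94.3] toolx yaw 15.8 tooly yaw -74.2 F [-0.6  0.   1. ] w 0.0942 gf 0.0
[[ 0.962  0.272 -0.   ]
 [ 0.272 -0.962  0.001]
 [ 0.    -0.001 -1.   ]]
```

```bash
python3 -m jog '[0,0,0,-8.5,0,0,0,-8.5,0,0,0,-8.5,0,0,0,-8.5,0,0,0,-8.5,0,0,0,-8.5,0,0,0,-8.5,0,0,0,-0.9,0,0,0,0]' 0.056 15; python3 - <<'E'
from h import *
to([.6252,.1826,.12]);to([.6252,.1826,.02])
d=snap("top")
b=lambda x,y,z:pt(d,265+(x-1.5)/4,170+(y-1.5)/4,z)[:2]
th=np.radians(-13.8);M=np.array([[np.cos(th),-np.sin(th)],[np.sin(th),np.cos(th)]])
k=np.array([.5239,-.2805])
j=b(496,62,.075);print("jar",j,"in tray",M.T@(j-k)); t=b(353,47,.02);print("tape",t,M.T@(t-k))
E
```

```text
time_s: 1.15
ee_pos: [0.1498, -0.5292, 0.2054]
eef_rot: [0.788, 0.616, 0.0, -0.0]
force: [0.4, -0.8, -0.2]
grip_width: 0.0561
grip_force: 0.0
t1.1 tcp [ 0.1498 -0.5292  0.2054] shift mm [805.3 289.9  85.5] toolx yaw 76.06 tooly yaw -13.94 F [ 0.4 -0.8 -0.2] w 0.0561 gf 0.0
t1.1 tcp [ 0.1498 -0.5292  0.2054] shift mm [805.3 289.9 185.5] toolx yaw 76.06 tooly yaw -13.94 F [ 0.4 -0.8 -0.2] w 0.0561 gf 0.0
jar [ 0.67202299 -0.23617016] in tray [0.13327316 0.07838252]
tape [ 0.69211211 -0.14346742] [0.13066969 0.17320126]
```

```bash
python3 -m jog '[0.02,0.0072,0,0,0.042,0.0151,0,0,0.042,0.0151,0,0,0.042,0.0151,0,0,0.042,0.0151,0,0,0.042,0.0151,0,0,0.042,0.0151,0,0,0.042,0.0151,0,0,0.042,0.0151,0,0,0.042,0.0151,0,0,0.042,0.0151,0,0]' >/dev/null;  python3 -m jog '[0.042,0.0151,0,0,0.042,0.0151,0,0,0.042,0.0151,0,0,0.042,0.0151,0,0,0.042,0.0151,0,0,0.042,0.0151,0,0,0.042,0.0151,0,0,0.042,0.0151,0,0,0.020,0.0072,0,0,0,0,0,0]' >/dev/null; python3 -c "
from h import *
to([.6252,.1826,.02])
s=snap('side');crop(s,130,190,330,340,4,'s1.png')"
```

```text
t3.3 tcp [0.6181 0.1781 0.204 ] shift mm [  6.1   6.1 184. ] toolx yaw 76.31 tooly yaw -13.69 F [-0.1  0.4 -0.4] w 0.056 gf 0.0
```

View pics/s1.png

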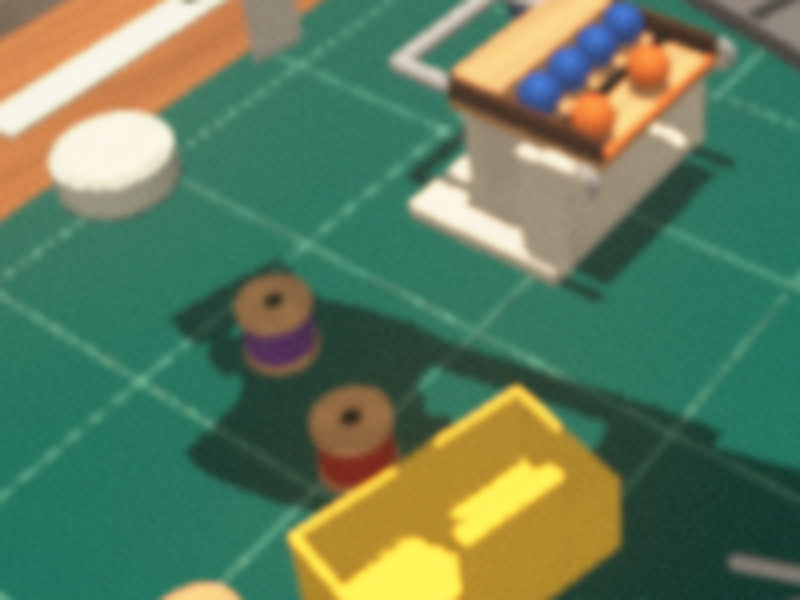

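```bash
python3 -m jog '[0.006,0.006,0.02,0,0,0,0.04,0,0,0,0.04,0,0,0,0.04,0,0,0,0.02,0,0,0,0,0,0,0,0,0]' >/dev/null; python3 -c "
from h import *
to([.6252,.1826,.015])"
```

```text
t4.0 tcp [0.6249 0.1788 0.0464] shift mm [ 3.8 -0.6 31.4] toolx yaw 76.1 tooly yaw -13.9 F [-0.8  0.   0.5] w 0.0562 gf 0.0
```

```bash
python3 -m jog '[0.004,-0.0005,0.015,0,0,0,0.016,0,0,0,0,0,0,0,0,0]' ; python3 -m jog '[0,0,0,0,0,0,0,0,0,0,0,0,0,0,0,0,0,0,0,0,0,0,0,0]' 0.02 15;python3 -m jog '[0,0,-0.03,0,0,0,-0.03,0,0,0,-0.04,0,0,0,-0.04,0,0,0,0,0]'; python3 -c "
from h import *
to([.551,-.3675,.155])"
```

```text
time_s: 4.45
ee_pos: [0.6247, 0.1839, 0.0136]
eef_rot: [0.787, 0.617, -0.001, -0.0]
force: [-0.1, -0.3, 0.4]
grip_width: 0.056
grip_force: 0.0
time_s: 5.05
ee_pos: [0.6258, 0.184, 0.0152]
eef_rot: [0.787, 0.617, 0.001, 0.0]
force: [0.2, -0.8, 2.6]
grip_width: 0.0372
grip_force: 15.0
time_s: 5.55
ee_pos: [0.6287, 0.1847, 0.1625]
eef_rot: [0.787, 0.617, 0.006, 0.003]
force: [0.9, 0.4, 0.2]
grip_width: 0.037
grip_force: 15.0
t5.5 tcp [0.6287 0.1847 0.1625] shift mm [-554.8   56.2    5. ] toolx yaw 76.21 tooly yaw -13.8 F [0.9 0.4 0.2] w 0.037 gf 15.0
```

```bash
python3 -m jog '[-0.02,0.002,0,0,-0.04,0.004,0,0,-0.04,0.004,0,0,-0.04,0.004,0,0,-0.04,0.004,0,0,-0.04,0.004,0,0,-0.04,0.004,0,0,-0.04,0.004,0,0,-0.04,0.004,0,0,-0.04,0.004,0,0,-0.04,0.004,0,0,-0.04,0.004,0,0]' >/dev/null;python3 -m jog '[-0.04,0.004,0,0,-0.04,0.004,0,0,-0.015,0.004,0,0,0,0,0,0,0,0,0,0]' >/dev/null; python3 -c "
from h import *
to([.551,-.3675,.020])"
```

```text
t7.2 tcp [ 0.5485 -0.3678  0.1528] shift mm [  0.6   2.8 132.8] toolx yaw 76.2 tooly yaw -13.8 F [ 0.4 -0.1 -0.1] w 0.0372 gf 15.0
```

```bash
python3 -m jog '[0.001,0.002,0.03,0,0,0,0.035,0,0,0,0.035,0,0,0,0,0,0,0,0,0]' >/dev/null; python3 -c "
from h import *
to([.551,-.3675,.020])
s=snap('side');crop(s,280,140,420,230,5,'s2.png')"
```

```text
t7.8 tcp [ 0.5515 -0.3665  0.0543] shift mm [-1.2 -0.2 34.3] toolx yaw 76.32 tooly yaw -13.68 F [ 0.4 -1.3 -0.4] w 0.0372 gf 15.0
```

View pics/s2.png

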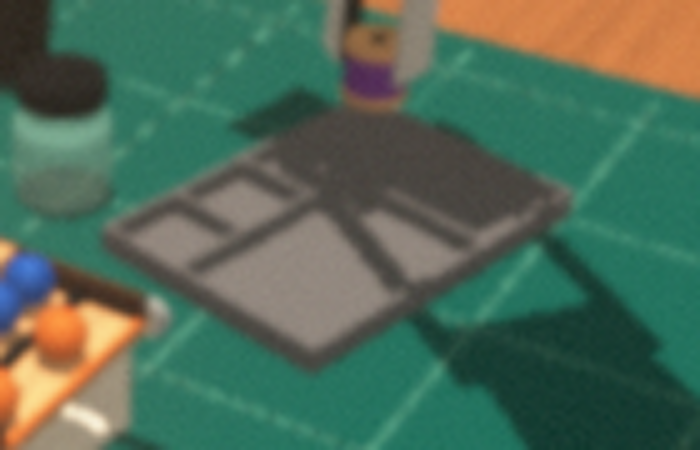

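The spool hangs upright over the farthest bay (crop 372,100). Lowering and releasing.

```bash
python3 -m jog '[-0.001,0,0.015,0,0,0,0.012,0,0,0,0.006,0,0,0,0,0,0,0,0,0]'; python3 -m jog '[0,0,0,0,0,0,0,0,0,0,0,0,0,0,0,0]' 0.056;python3 -m jog '[0,0,-0.03,0,0,0,-0.04,0,0,0,-0.04,0,0,0,-0.04,0,0,0,0,0]'>/dev/null; python3 -c "
from h import *
to([.5416,.2168,.155])
d=snap('top');crop(d,350,190,450,280,5,'c3.png');crop(d,160,185,260,285,5,'c4.png')"
```

```text
time_s: 8.3
ee_pos: [0.5511, -0.3694, 0.0213]
eef_rot: [0.787, 0.617, -0.0, -0.0]
force: [-1.4, 0.9, 0.0]
grip_width: 0.0372
grip_force: 15.0
time_s: 8.7
ee_pos: [0.5513, -0.3695, 0.0219]
eef_rot: [0.787, 0.617, 0.0, 0.0]
force: [0.1, 0.9, -0.7]
grip_width: 0.0559
grip_force: 0.0
t9.2 tcp [ 0.554  -0.3715  0.1806] shift mm [ 568.6 -152.7   19.9] toolx yaw 76.2 tooly yaw -13.79 F [ 0.7 -0.9  1. ] w 0.0558 gf 0.0
```

View pics/c4.png

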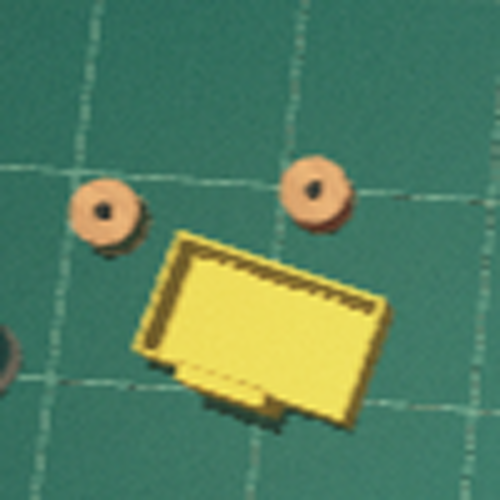

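Red and green spools are unmoved (holes at crop 315,190 and 104,211). Next is red.

```bash
python3 -m jog '[0.02,-0.0054,0,0,0.04,-0.0107,0,0,0.04,-0.0107,0,0,0.04,-0.0107,0,0,0.04,-0.0107,0,0,0.04,-0.0107,0,0,0.04,-0.0107,0,0,0.04,-0.0107,0,0,0.04,-0.0107,0,0,0.04,-0.0107,0,0,0.04,-0.0107,0,0,0.04,-0.0107,0,0]' >/dev/null;python3 -m jog '[0.04,-0.0107,0,0,0.04,-0.0107,0,0,0.028,-0.008,0,0,0,0,0,0,0,0,0,0]' >/dev/null; python3 -c "
from h import *
to([.5416,.2168,.015])"
```

```text
t10.9 tcp [0.5376 0.2186 0.1695] shift mm [ -0.4   4.7 154.5] toolx yaw 76.28 tooly yaw -13.72 F [-0.6  0.3  0.4] w 0.0561 gf 0.0
```

```bash
python3 -m jog '[0,0.0045,0.02,0,0,0,0.04,0,0,0,0.04,0,0,0,0,0,0,0,0,0]' >/dev/null; python3 -c "
from h import *
to([.5416,.2168,.015])"
```

```text
t11.4 tcp [0.5425 0.2161 0.0709] shift mm [ 0.5 -1.  55.9] toolx yaw 76.1 tooly yaw -13.9 F [-0.1  0.5  0.6] w 0.0562 gf 0.0
```

```bash
python3 -m jog '[0,-0.001,0.02,0,0,0,0.02,0,0,0,0.015,0,0,0,0,0,0,0,0,0]' ; python3 -m jog '[0,0,0,0,0,0,0,0,0,0,0,0,0,0,0,0,0,0,0,0,0,0,0,0]' 0.02 15;python3 -m jog '[0,0,-0.03,0,0,0,-0.03,0,0,0,-0.04,0,0,0,-0.04,0,0,0,0,0]'; python3 -c "
from h import *
to([.5634,-.317,.155])"
```

```text
time_s: 11.95
ee_pos: [0.5429, 0.2178, 0.0179]
eef_rot: [0.787, 0.617, 0.001, 0.0]
force: [-0.8, 0.5, -0.4]
grip_width: 0.0559
grip_force: 0.0
time_s: 12.55
ee_pos: [0.5427, 0.218, 0.0175]
eef_rot: [0.787, 0.617, 0.001, 0.0]
force: [0.4, 0.1, 4.7]
grip_width: 0.0371
grip_force: 15.0
time_s: 13.05
ee_pos: [0.5451, 0.2188, 0.1633]
eef_rot: [0.787, 0.617, 0.006, 0.002]
force: [0.5, -0.3, 1.3]
grip_width: 0.0373
grip_force: 15.0
t13.1 tcp [0.5451 0.2188 0.1633] shift mm [-516.1  145.4    6.7] toolx yaw 76.21 tooly yaw -13.79 F [ 0.5 -0.3  1.3] w 0.0373 gf 15.0
```

```bash
python3 -m jog '[-0.02,0.0056,0,0,-0.04,0.0113,0,0,-0.04,0.0113,0,0,-0.04,0.0113,0,0,-0.04,0.0113,0,0,-0.04,0.0113,0,0,-0.04,0.0113,0,0,-0.04,0.0113,0,0,-0.04,0.0113,0,0,-0.04,0.0113,0,0,-0.04,0.0113,0,0,-0.04,0.0113,0,0]' >/dev/null;python3 -m jog '[-0.04,0.0113,0,0,-0.016,0.004,0,0,0,0,0,0,0,0,0,0]' >/dev/null; python3 -c "
from h import *
to([.5634,-.317,.022])"
```

```text
t14.7 tcp [ 0.5596 -0.3166  0.1554] shift mm [  0.3   4.  133.4] toolx yaw 76.22 tooly yaw -13.78 F [ 0.6 -0.5  0.2] w 0.0371 gf 15.0
```

```bash
python3 -m jog '[0.0005,0.003,0.03,0,0,0,0.035,0,0,0,0.035,0,0,0,0,0,0,0,0,0]' >/dev/null; python3 -c "
from h import *
to([.5634,-.317,.022])"
```

```text
t15.2 tcp [ 0.563  -0.3162  0.0566] shift mm [-0.7  0.6 34.6] toolx yaw 76.32 tooly yaw -13.68 F [ 0.2 -0.7  1.2] w 0.0372 gf 15.0
```

```bash
python3 -m jog '[-0.0005,0,0.015,0,0,0,0.012,0,0,0,0.006,0,0,0,0,0,0,0,0,0]'; python3 -m jog '[0,0,0,0,0,0,0,0,0,0,0,0,0,0,0,0]' 0.056;python3 -m jog '[0,0,-0.03,0,0,0,-0.04,0,0,0,-0.04,0,0,0,-0.04,0,0,0,0,0]'>/dev/null; python3 -c "
from h import *
to([.5213,.3319,.155])
d=snap('top');hs=cv2.cvtColor(d['img'],cv2.COLOR_RGB2HSV)
m=cv2.inRange(hs,(8,60,150),(18,190,255));n,l,st,c=cv2.connectedComponentsWithStats(m)
for i in range(1,n):
  if 60<st[i,4]<400 and 120<c[i,0]<460 and 180<c[i,1]<300:print(c[i].round(1),st[i],pt(d,*c[i],.034)[:2].round(4))
"
```

```text
time_s: 15.65
ee_pos: [0.5628, -0.3188, 0.0236]
eef_rot: [0.787, 0.617, 0.0, 0.0]
force: [0.7, -0.7, -1.3]
grip_width: 0.0373
grip_force: 15.0
time_s: 16.05
ee_pos: [0.5629, -0.3188, 0.0238]
eef_rot: [0.787, 0.617, 0.0, 0.0]
force: [0.5, -0.7, 0.7]
grip_width: 0.0558
grip_force: 0.0
t16.6 tcp [ 0.5658 -0.3207  0.1824] shift mm [ 623.3 -199.1   21.3] toolx yaw 76.2 tooly yaw -13.79 F [-0.2 -0.5  0.2] w 0.0564 gf 0.0
[302.5 220.2] [283 216  39   8 106] [ 0.5651 -0.0061]
[180.6 226.8] [174 221  14  13 130] [0.5217 0.333 ]
```

```bash
python3 -m jog '[0.02,-0.0064,0,0,0.04,-0.0128,0,0,0.04,-0.0128,0,0,0.04,-0.0128,0,0,0.04,-0.0128,0,0,0.04,-0.0128,0,0,0.04,-0.0128,0,0,0.04,-0.0128,0,0,0.04,-0.0128,0,0,0.04,-0.0128,0,0,0.04,-0.0128,0,0,0.04,-0.0128,0,0]' >/dev/null;python3 -m jog '[0.04,-0.0128,0,0,0.04,-0.0128,0,0,0.04,-0.0128,0,0,0.04,-0.0128,0,0,0.003,-0.001,0,0,0,0,0,-8,0,0,0,-8,0,0,0,-8,0,0,0,0,0,0,0,0]' >/dev/null; python3 -c "
from h import *
to([.5217,.333,.015])"
```

```text
t18.8 tcp [0.5174 0.333  0.1722] shift mm [ -0.6   4.5 157.2] toolx yaw 100.0 tooly yaw 10.0 F [ 0.2  0.7 -0.1] w 0.0559 gf 0.0
```

```bash
python3 -m jog '[0,0.0045,0.02,0,0,0,0.04,0,0,0,0.04,0,0,0,0,0,0,0,0,0]' >/dev/null; python3 -c "
from h import *
to([.5217,.333,.015])"
```

```text
t19.3 tcp [0.5218 0.3342 0.073 ] shift mm [-1.1 -0.1 58. ] toolx yaw 100.12 tooly yaw 10.12 F [-0.7 -0.3  0.4] w 0.0563 gf 0.0
```

```bash
python3 -m jog '[-0.001,0,0.02,0,0,0,0.02,0,0,0,0.017,0,0,0,0,0,0,0,0,0]' ; python3 -m jog '[0,0,0,0,0,0,0,0,0,0,0,0,0,0,0,0,0,0,0,0,0,0,0,0]' 0.02 15;python3 -m jog '[0,0,-0.03,0,0,0,-0.03,0,0,0,-0.04,0,0,0,-0.04,0,0,0,0,8,0,0,0,8,0,0,0,8,0,0,0,0]'; python3 -c "
from h import *
to([.5758,-.2665,.155])"
```

```text
time_s: 19.8
ee_pos: [0.5239, 0.3345, 0.0192]
eef_rot: [0.642, 0.767, 0.002, 0.001]
force: [-0.4, -0.6, 0.4]
grip_width: 0.0561
grip_force: 0.0
time_s: 20.4
ee_pos: [0.5232, 0.3342, 0.018]
eef_rot: [0.641, 0.767, 0.001, 0.0]
force: [0.5, -0.6, 5.5]
grip_width: 0.0374
grip_force: 15.0
time_s: 21.2
ee_pos: [0.522, 0.3335, 0.1557]
eef_rot: [0.787, 0.617, -0.001, -0.0]
force: [0.5, -1.0, -0.3]
grip_width: 0.0372
grip_force: 15.0
t21.2 tcp [0.522  0.3335 0.1557] shift mm [-569.9  195.2    1. ] toolx yaw 76.22 tooly yaw -13.78 F [ 0.5 -1.  -0.3] w 0.0372 gf 15.0
```

```bash
python3 -m jog '[-0.02,0.0068,0,0,-0.04,0.0137,0,0,-0.04,0.0137,0,0,-0.04,0.0137,0,0,-0.04,0.0137,0,0,-0.04,0.0137,0,0,-0.04,0.0137,0,0,-0.04,0.0137,0,0,-0.04,0.0137,0,0,-0.04,0.0137,0,0,-0.04,0.0137,0,0,-0.04,0.0137,0,0]' >/dev/null;python3 -m jog '[-0.04,0.0137,0,0,-0.04,0.0137,0,0,-0.03,0.0105,0,0,0,0,0,0,0,0,0,0]' >/dev/null; python3 -c "
from h import *
to([.5758,-.2665,.022])"
```

```text
t22.9 tcp [ 0.5757 -0.2666  0.1555] shift mm [ -0.    0.3 133.5] toolx yaw 76.24 tooly yaw -13.76 F [-0.3  0.6 -0.5] w 0.037 gf 15.0
```

```bash
python3 -m jog '[0,0,0.03,0,0,0,0.035,0,0,0,0.035,0,0,0,0,0,0,0,0,0]' >/dev/null; python3 -c "
from h import *
to([.5758,-.2665,.022])"
```

```text
t23.4 tcp [ 0.5761 -0.2649  0.0565] shift mm [-1.6  0.2 34.5] toolx yaw 76.34 tooly yaw -13.66 F [-0.1 -0.1 -0. ] w 0.0374 gf 15.0
```

```bash
python3 -m jog '[0,0,0.015,0,0,0,0.012,0,0,0,0.006,0,0,0,0,0,0,0,0,0]'; python3 -m jog '[0,0,0,0,0,0,0,0,0,0,0,0,0,0,0,0]' 0.056;python3 -m jog '[0,0,-0.03,0,0,0,-0.04,0,0,0,-0.04,0,0,0,-0.04,0,0,0,0,0]'>/dev/null; python3 -m jog '[0.04,-0.02,0,0,0.04,-0.02,0,0,0.04,-0.02,0,0,0.04,-0.02,0,0,0,0,0,0]' 0.03 >/dev/null; python3 -c "
from h import *
to([.5213,.3319,.155])
d=snap('top');crop(d,130,170,450,290,2.5,'c5.png')
"
```

```text
time_s: 23.9
ee_pos: [0.5763, -0.2666, 0.0236]
eef_rot: [0.787, 0.617, 0.0, 0.0]
force: [-0.9, 0.4, -0.6]
grip_width: 0.0375
grip_force: 15.0
time_s: 24.3
ee_pos: [0.5763, -0.2666, 0.0238]
eef_rot: [0.787, 0.617, 0.0, 0.0]
force: [-1.0, 0.1, -0.3]
grip_width: 0.0557
grip_force: 0.0
t25.3 tcp [ 0.5353 -0.0872  0.1731] shift mm [ 404.3 -111.2   19.1] toolx yaw 76.54 tooly yaw -13.46 F [ 0.  -0.7 -0.1] w 0.0298 gf 0.0
```

View pics/c5.png

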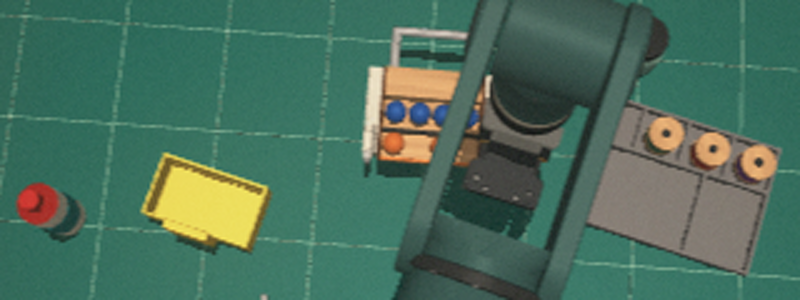

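All three spools stand in their bays (crop 665,133; 711,150; 758,161). Now the cup.

```bash
python3 -m jog '[0.04,-0.0008,0,0,0.04,-0.0008,0,0,0.04,-0.0008,0,0,0.04,-0.0008,0,0,0.04,-0.0008,0,0,0.04,-0.0008,0,0,0.04,-0.0008,0,0,0,0,0,1.5,0,0,0,0,0,0,0,0]' 0.05 >/dev/null; python3 -c "
from h import *
d=snap('top')
print(pt(d,130+370/5,165+488/5,.09)); to([.4224,.2454,.12]); crop(d,150,200,300,300,5,'c6.png')"
```

```text
[0.42124511 0.24570104 0.09      ]
t26.4 tcp [0.5983 0.1794 0.1732] shift mm [  16.9 -187.1   53.2] toolx yaw 74.59 tooly yaw -15.41 F [-0.2 -1.9  0.7] w 0.05 gf 0.0
```

View pics/c6.png

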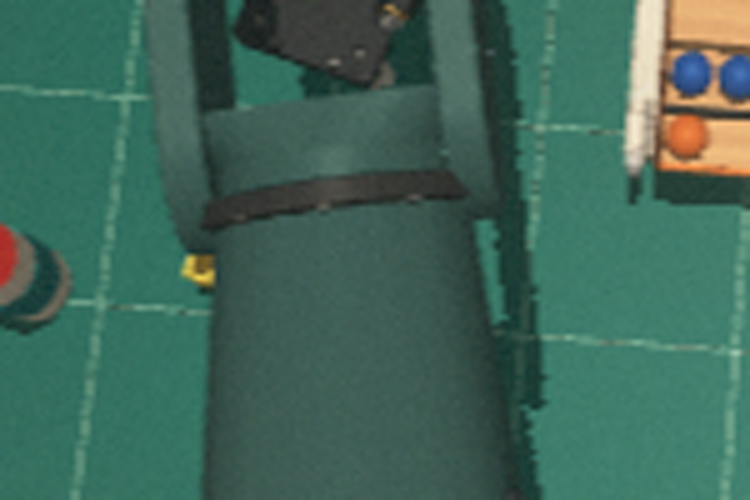

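The arm hides the cup, but the tab-top ray agrees with the computed tab position. Moving over it.

```bash
python3 -m jog '[0.003,-0.03,0,0,0.003,-0.035,0,0,0.003,-0.035,0,0,0.003,-0.035,0,0,0.003,-0.032,0.01,0,0.002,-0.02,0.02,0,0,0,0.02,0,0,0,0,0,0,0,0,0]' >/dev/null; python3 -c "
from h import *
to([.4221,.2455,.056])"
```

```text
t27.3 tcp [0.4225 0.246  0.1238] shift mm [-0.6 -0.2 67.8] toolx yaw 74.61 tooly yaw -15.39 F [-1.2 -0.2  0.4] w 0.0498 gf 0.0
```

```bash
python3 -m jog '[0,0,0.03,0,0,0,0.025,0,0,0,0.013,0,0,0,0,0,0,0,0,0]'; python3 -m jog '[0,0,0,0,0,0,0,0,0,0,0,0,0,0,0,0,0,0,0,0,0,0,0,0,0,0,0,0]' 0 40;python3 -m jog '[0,0,-0.03,0,0,0,-0.03,0,0,0,-0.04,0,0,0,0,0,0,0,0,0]';  python3 -c "
from h import *
to([.4335,-.006,.150])
s=snap('side');crop(s,150,200,350,350,4,'s3.png')"
```

```text
time_s: 27.8
ee_pos: [0.4232, 0.2471, 0.0567]
eef_rot: [0.795, 0.606, 0.001, 0.0]
force: [0.1, 0.4, 0.3]
grip_width: 0.0502
grip_force: 0.0
time_s: 28.5
ee_pos: [0.4224, 0.2471, 0.0557]
eef_rot: [0.795, 0.607, 0.0, 0.0]
force: [0.1, 0.6, 1.4]
grip_width: 0.0102
grip_force: 40.0
time_s: 29.0
ee_pos: [0.4223, 0.2472, 0.156]
eef_rot: [0.795, 0.607, 0.001, 0.0]
force: [0.8, -0.1, -0.9]
grip_width: 0.0099
grip_force: 40.0
t29.0 tcp [0.4223 0.2472 0.156 ] shift mm [-241.3   77.5    5.9] toolx yaw 74.7 tooly yaw -15.3 F [ 0.8 -0.1 -0.9] w 0.0099 gf 40.0
```

View pics/s3.png

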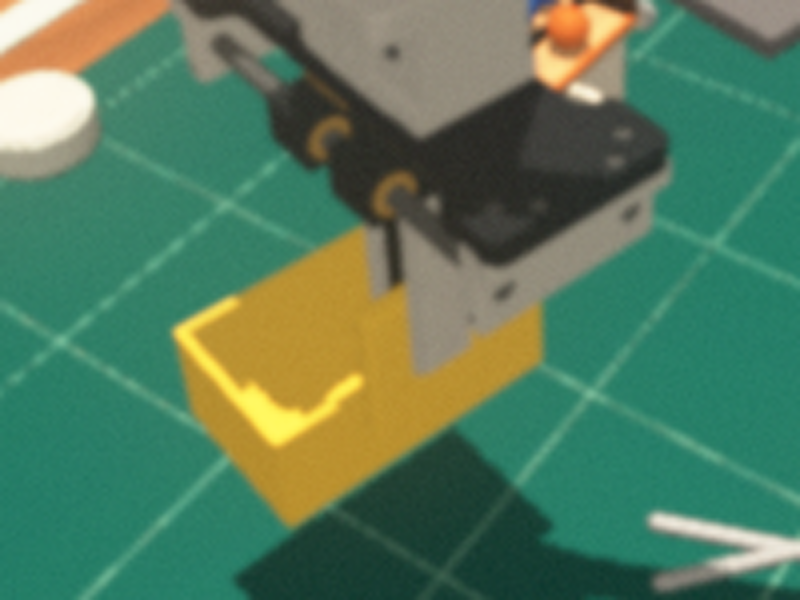

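```bash
python3 -m jog '[0,0,0,-7.6,0,0,0,-7.7,-0.02,0.001,0,0,-0.035,0.0015,0,0,-0.035,0.0015,0,0,-0.035,0.0015,0,0,-0.035,0.0015,0,0,-0.035,0.0015,0,0,-0.035,0.0015,0,0,-0.022,0.001,0,0,0,0,0,0,0,0,0,0]' >/dev/null;  python3 -c "
from h import *
to([.4335,-.0045,.0557])"
```

```text
t30.2 tcp [ 0.432  -0.0047  0.1536] shift mm [ 0.1  1.9 97.9] toolx yaw 89.94 tooly yaw -0.06 F [-0.1  1.1 -0.6] w 0.0099 gf 40.0
```

```bash
python3 -m jog '[0,0,0.025,0,0,0,0.03,0,0,0,0.025,0,0,0,0.012,0,0,0,0,0,0,0,0,0]'; python3 -c "
from h import *
to([.4325,-.0045,.0557])
d=snap('top');crop(d,250,160,400,285,4,'c7.png')
s=snap('side');crop(s,200,160,360,280,5,'s4.png')"
```

```text
time_s: 30.85
ee_pos: [0.4335, -0.0044, 0.0641]
eef_rot: [0.707, 0.707, 0.0, 0.0]
force: [0.4, -0.2, -0.1]
grip_width: 0.0098
grip_force: 40.0
t30.9 tcp [ 0.4335 -0.0044  0.0641] shift mm [-0.1 -1.   8.4] toolx yaw 90.06 tooly yaw 0.06 F [ 0.4 -0.2 -0.1] w 0.0098 gf 40.0
```

View pics/s4.png

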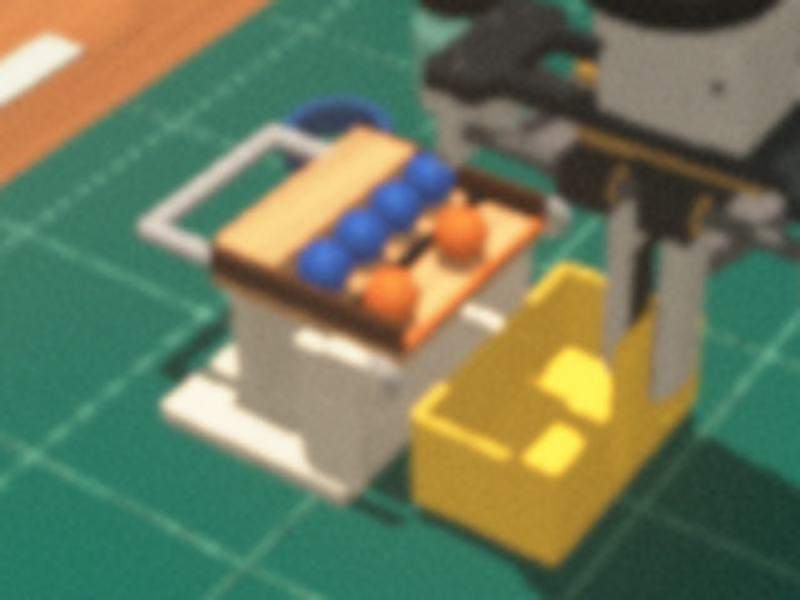

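```bash
python3 -m jog '[0,-0.001,0.007,0,0,0,0.001,0,0,0,0,0,0,0,0,0]'; python3 -m jog '[0,0,0,0,0,0,0,0,0,0,0,0,0,0,0,0,0,0,0,0]' 0.036;python3 -m jog '[0,0,-0.03,0,0,0,-0.04,0,0,0,-0.04,0,0,0.02,0,0,0,0.04,0,0,0,0.04,0,0,0,0.04,0,0,0,0.04,0,0,0,0.04,0,0,0,0,0,0,0,0,0,0]' 0.03;  python3 -c "
from h import *
to([.661,-.006,.065])
d=snap('top');crop(d,250,160,400,285,4,'c8.png')
for t in (.1,.2,.3,.4,.5,.6,.7,.8,.85,.0): print(t,(145.06*np.cos(t+.0276)-145).round(1),(145.06*np.sin(t+.0276)-4).round(1))"
```

```text
time_s: 31.35
ee_pos: [0.4323, -0.0051, 0.0557]
eef_rot: [0.707, 0.707, 0.0, 0.0]
force: [-0.0, 0.1, 0.8]
grip_width: 0.0096
grip_force: 40.0
time_s: 31.85
ee_pos: [0.4321, -0.005, 0.0554]
eef_rot: [0.707, 0.707, -0.0, 0.0]
force: [0.2, -0.3, 0.3]
grip_width: 0.0357
grip_force: 0.0
time_s: 32.95
ee_pos: [0.6519, -0.0049, 0.1637]
eef_rot: [0.707, 0.707, -0.001, -0.001]
force: [-0.7, -0.4, 0.1]
grip_width: 0.0302
grip_force: 0.0
t33.0 tcp [ 0.6519 -0.0049  0.1637] shift mm [-1.1  9.4 98.7] toolx yaw 90.01 tooly yaw 0.01 F [-0.7 -0.4  0.1] w 0.0302 gf 0.0
0.1 -1.1 14.5
0.2 -3.7 28.7
0.3 -7.7 42.7
0.4 -13.0 56.2
0.5 -19.7 69.0
0.6 -27.6 81.2
0.7 -36.7 92.5
0.8 -46.8 102.8
0.85 -52.3 107.6
0.0 0.0 0.0
```

View pics/c8.png

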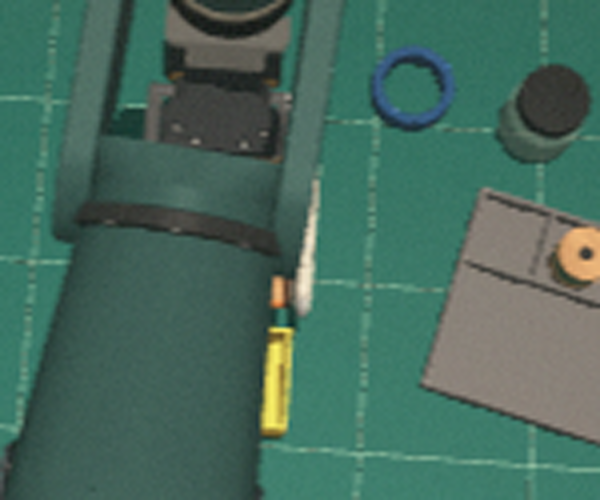

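Top view: the cup end is visible under the board front (crop 262–290, 328–435) and the tape and jar are untouched. Descending over the bar.

```bash
python3 -m jog '[0,0.0085,0.02,0,0,0,0.03,0,0,0,0.02,0,0,0,0,0,0,0,0,0]' >/dev/null;  python3 -c "
from h import *
to([.661,-.006,.065])"
```

```text
t33.5 tcp [ 0.6599 -0.0049  0.0969] shift mm [-1.1  1.1 31.9] toolx yaw 90.0 tooly yaw -0.0 F [-0.1  0.7  0.3] w 0.0298 gf 0.0
```

```bash
python3 -m jog '[0,0.001,0.015,0,0,0,0.015,0,0,0,0.001,0,0,0,0,0,0,0,0,0]';python3 -m jog '[0,0,0,0,0,0,0,0,0,0,0,0,0,0,0,0,0,0,0,0]' 0 20
```

```text
time_s: 34.0
ee_pos: [0.6618, -0.005, 0.0646]
eef_rot: [0.707, 0.707, 0.0, 0.0]
force: [0.2, 1.0, 0.9]
grip_width: 0.0301
grip_force: 0.0
time_s: 34.5
ee_pos: [0.6614, -0.005, 0.0649]
eef_rot: [0.707, 0.707, -0.0, -0.0]
force: [-2.5, 0.5, 2.4]
grip_width: 0.0096
grip_force: 20.0
```

```bash
python3 -m jog '[0,-0.0001,-0.0036,0,0,-0.0002,-0.0036,0,0,-0.0003,-0.0036,0,0,-0.0005,-0.0036,0,0,-0.0005,-0.0036,0,0,-0.0006,-0.0036,0,0,-0.0007,-0.0035,0,0,-0.0008,-0.0035,0,0,-0.0009,-0.0035,0,0,-0.001,-0.0035,0,0,-0.001,-0.0035,0,0,-0.0011,-0.0035,0]'
python3 -m jog '[0,-0.0012,-0.0034,0,0,-0.0013,-0.0034,0,0,-0.0014,-0.0034,0,0,-0.0014,-0.0033,0,0,-0.0016,-0.0032,0,0,-0.0017,-0.0032,0,0,-0.0017,-0.0032,0,0,-0.0017,-0.0032,0,0,-0.0019,-0.0031,0,0,-0.002,-0.0031,0,0,-0.002,-0.003,0,0,-0.002,-0.003,0]'
python3 -m jog '[0,0,0,0,0,0,0,0]'
```

```text
time_s: 35.7
ee_pos: [0.6541, -0.0049, 0.1076]
eef_rot: [0.707, 0.707, 0.0, 0.0]
force: [1.2, -0.0, -5.4]
grip_width: 0.0088
grip_force: 20.0
time_s: 36.9
ee_pos: [0.635, -0.0048, 0.1469]
eef_rot: [0.707, 0.707, 0.001, 0.001]
force: [6.5, 1.5, -2.6]
grip_width: 0.0091
grip_force: 20.0
time_s: 37.1
ee_pos: [0.6347, -0.0048, 0.1474]
eef_rot: [0.707, 0.707, 0.001, 0.001]
force: [4.2, 1.3, 2.6]
grip_width: 0.0091
grip_force: 20.0
```

```bash
python3 -m jog '[0,-0.0009,-0.0011,0,0,-0.0009,-0.0011,0,0,-0.0009,-0.0011,0,0,-0.0009,-0.0011,0,0,-0.0009,-0.0011,0,0,-0.0009,-0.0011,0,0,-0.0009,-0.0011,0,0,-0.0009,-0.0011,0,0,-0.0009,-0.0011,0,0,-0.001,-0.0011,0,0,0,0,0,0,0,0,0]'
python3 -m jog '[0,-0.001,-0.001,0,0,-0.001,-0.001,0,0,-0.001,-0.001,0,0,-0.001,-0.001,0,0,-0.001,-0.001,0,0,-0.001,-0.001,0,0,-0.001,-0.001,0,0,-0.001,-0.001,0,0,-0.001,-0.001,0,0,-0.001,-0.001,0,0,-0.0022,-0.002,0,0,-0.0022,-0.002,0]'
python3 -m jog '[0,0,0,0,0,0,0,0,0,0,0,0,0,0,0,0,0,0,0,0,0,0,0,0,0,0,0,0,0,0,0,0]'
python3 - <<'E'
from h import *
p,r,s=tool(); print("theta",np.arctan2(p[2]-.065+.004,p[0]-.6614+.145)-.0276)
for n in("top","side"):
    d=snap(n);hs=cv2.cvtColor(d['img'],cv2.COLOR_RGB2HSV)
    for nm,lo,hi in(("or",(5,190,150),(13,255,255)),("bl",(105,150,80),(125,255,255))):
        m=cv2.inRange(hs,lo,hi);k,l,st,c=cv2.connectedComponentsWithStats(m)
        print(n,nm,[(c[i].round().tolist(),int(st[i,4])) for i in range(1,k) if st[i,4]>8 and 190<c[i,0]<400 and 150<c[i,1]<290])
s=snap("side");crop(s,200,140,380,280,4,'s5.png')
E
```

```text
time_s: 38.3
ee_pos: [0.6268, -0.0048, 0.1579]
eef_rot: [0.707, 0.707, 0.002, 0.002]
force: [8.1, 1.3, 0.6]
grip_width: 0.0094
grip_force: 20.0
time_s: 39.5
ee_pos: [0.6131, -0.0047, 0.1726]
eef_rot: [0.707, 0.707, 0.003, 0.003]
force: [7.7, 1.5, 2.1]
grip_width: 0.0092
grip_force: 20.0
time_s: 40.3
ee_pos: [0.6127, -0.0047, 0.1729]
eef_rot: [0.707, 0.707, 0.002, 0.002]
force: [6.5, 1.8, 3.1]
grip_width: 0.0093
grip_force: 20.0
theta 0.832858204577571
top or []
top bl []
side or []
side bl [([299.0, 189.0], 21), ([292.0, 196.0], 14), ([277.0, 207.0], 53)]
```

View pics/s5.png

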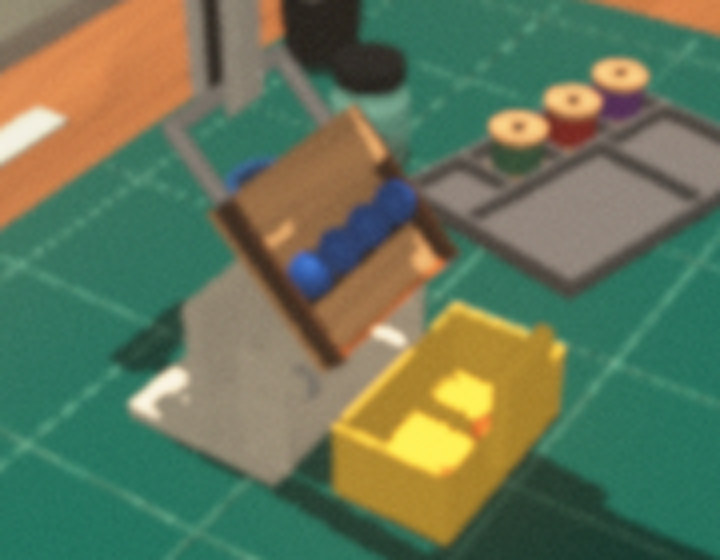

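The front row is empty, with orange showing in the cup at (447,470) and (480,428). All four blue beads are on the board and the spools are in place. Lowering the board.

```bash
python3 -m jog '[0,0.0022,0.002,0,0,0.0025,0.0023,0,0,0.0025,0.0026,0,0,0.0025,0.0026,0,0,0.0025,0.0026,0,0,0.0025,0.0026,0,0,0.0023,0.0028,0,0,0.0023,0.0028,0,0,0.0023,0.0028,0,0,0.0023,0.0028,0,0,0.002,0.003,0,0,0.002,0.003,0]' >/dev/null
python3 -m jog '[0,0.002,0.003,0,0,0.002,0.0031,0,0,0.0017,0.0032,0,0,0.0017,0.0032,0,0,0.0017,0.0032,0,0,0.0017,0.0032,0,0,0.0014,0.0034,0,0,0.0013,0.0034,0,0,0.0013,0.0034,0,0,0.0013,0.0034,0,0,0.001,0.0035,0,0,0.001,0.0035,0]'
python3 -m jog '[0,0.001,0.0035,0,0,0.001,0.0035,0,0,0.0007,0.0036,0,0,0.0007,0.0036,0,0,0.0006,0.0036,0,0,0.0005,0.0036,0,0,0.0003,0.0036,0,0,0.0003,0.0036,0,0,0.0002,0.0036,0,0,0,0.002,0,0,0,0,0,0,0,0,0]'
python3 -c "
from h import *
to([.6614,-.005,.065])"
```

```text
time_s: 42.85
ee_pos: [0.6567, -0.005, 0.0986]
eef_rot: [0.707, 0.707, -0.0, 0.0]
force: [4.7, 0.8, 3.4]
grip_width: 0.0091
grip_force: 20.0
time_s: 44.05
ee_pos: [0.6613, -0.005, 0.0649]
eef_rot: [0.707, 0.707, -0.0, -0.0]
force: [0.9, 0.8, 4.1]
grip_width: 0.0091
grip_force: 20.0
t44.0 tcp [ 0.6613 -0.005   0.0649] shift mm [ 0.   0.1 -0.1] toolx yaw 90.0 tooly yaw -0.0 F [0.9 0.8 4.1] w 0.0091 gf 20.0
```

```bash
python3 -m jog '[0,0,0.0015,0,0,0,0,0,0,0,0,0]'; python3 -m jog '[0,0,0,0,0,0,0,0,0,0,0,0]' 0.03;python3 -m jog '[0,0,-0.02,0,0,0,-0.03,0,0,0,-0.04,0,0,0,-0.03,0,0,-0.02,0,0,0,-0.04,0,0,0,-0.04,0,0,0,-0.04,0,0,0,-0.04,0,0,0,-0.03,0,0,0,-0.019,0,0,0,0,0,0]' 0.04;  python3 -c "
from h import *
to([.4321,-.005,.056])
for n in('top','side'):
    d=snap(n);hs=cv2.cvtColor(d['img'],cv2.COLOR_RGB2HSV)
    m=cv2.inRange(hs,(105,150,80),(125,255,255));k,l,st,c=cv2.connectedComponentsWithStats(m)
    print(n,[(c[i].round().tolist(),int(st[i,4])) for i in range(1,k) if st[i,4]>8 and 190<c[i,0]<400 and 150<c[i,1]<290])
    print(proj(d,[.6614,-.005,.079]))
"
```

```text
time_s: 44.35
ee_pos: [0.6613, -0.005, 0.0648]
eef_rot: [0.707, 0.707, -0.0, -0.0]
force: [-1.3, -0.1, 8.4]
grip_width: 0.0094
grip_force: 20.0
time_s: 44.65
ee_pos: [0.6607, -0.005, 0.062]
eef_rot: [0.707, 0.707, -0.001, -0.001]
force: [0.3, 0.1, 0.3]
grip_width: 0.0286
grip_force: 0.0
time_s: 45.85
ee_pos: [0.4309, -0.0049, 0.1833]
eef_rot: [0.707, 0.707, -0.0, -0.0]
force: [0.6, 0.6, -0.2]
grip_width: 0.04
grip_force: 0.0
t45.9 tcp [ 0.4309 -0.0049  0.1833] shift mm [-1.000e-01  1.300e+00  1.273e+02] toolx yaw 89.99 tooly yaw -0.01 F [ 0.6  0.6 -0.2] w 0.04 gf 0.0
top []
[304.75599109 182.71709997]
side [([278.0, 204.0], 163)]
[241.68515509 195.36756786]
```

```bash
python3 -m jog '[0,0.0005,0.03,0,0,0,0.035,0,0,0,0.03,0,0,0,0.02,0,0,0,0.012,0,0,0,0,0,0,0,0,0]'; python3 -m jog '[0,0,0,0,0,0,0,0,0,0,0,0,0,0,0,0,0,0,0,0,0,0,0,0]' 0 40;python3 -m jog '[0,0,-0.015,0,0,0,-0.025,0,0,0,-0.03,0,0,0,-0.03,0,0,0,-0.02,0,0,0,0,0,0,0,0,0]';  python3 - <<'E'
from h import *
th=np.radians(-13.8);M=np.array([[np.cos(th),-np.sin(th)],[np.sin(th),np.cos(th)]]);k=np.array([.5239,-.2805])
# near row: outer x -75..75; spool bay inner x 23..71; divider 19..23; near bays -71..19 -> centre -26 ; y: cup 132, bottle 66: inner -102..102: cup -30..102 c=36, divider -34..-30, bottle -100..-34... 
cb=k+M@[-.026,.036];bb=k+M@[-.026,-.067]; o=k+M@[-.021,.036]; tab=k+M@[-.061,.036]
print("cupbay",cb,"bottlebay",bb,"cup origin",o,"tab",tab); to([*tab,.18])
d=snap("top"); hs=cv2.cvtColor(d['img'],cv2.COLOR_RGB2HSV); 
print("tray divs px",[proj(d,[*(k+M@q),.016]).round(1).tolist() for q in ([-.071,-.032],[.019,-.032],[.021,0])])
E
```

```text
time_s: 46.65
ee_pos: [0.4343, -0.0051, 0.057]
eef_rot: [0.707, 0.707, 0.0, 0.0]
force: [0.1, -0.4, 0.2]
grip_width: 0.0399
grip_force: 0.0
time_s: 47.25
ee_pos: [0.4334, -0.005, 0.057]
eef_rot: [0.707, 0.707, 0.0, 0.0]
force: [-1.3, 0.2, 2.6]
grip_width: 0.01
grip_force: 40.0
time_s: 47.95
ee_pos: [0.433, -0.005, 0.1757]
eef_rot: [0.707, 0.707, -0.0, -0.0]
force: [-0.1, -0.0, -1.8]
grip_width: 0.0099
grip_force: 40.0
cupbay [ 0.50723771 -0.2393373 ] bottlebay [ 0.48266877 -0.33936413] cup origin [ 0.51209338 -0.24052996] tab [ 0.47324801 -0.23098863]
t48.0 tcp [ 0.433  -0.005   0.1757] shift mm [-226.    40.2   -4.4] toolx yaw 90.0 tooly yaw 0.0 F [-0.1 -0.  -1.8] w 0.0099 gf 40.0
tray divs px [[403.3, 270.2], [411.7, 239.7], [400.8, 235.6]]
```

```bash
python3 -m jog '[-0.008,0.0014,0,0,-0.018,0.0032,0,0,-0.025,0.0044,0,0,-0.025,0.0044,0,0,-0.025,0.0044,0,0,-0.025,0.0044,0,0,-0.025,0.0044,0,2,-0.025,0.0044,0,4,-0.025,0.0044,0,4,-0.015,0.003,0,3.8,-0.006,0.001,0,0,0,0,0,0]' >/dev/null; python3 -m jog '[0,0,0,0,0,0,0,0]' >/dev/null;python3 -c "
from h import *
to([.4735,-.230,.061])"
```

```text
t49.4 tcp [ 0.465  -0.227   0.1763] shift mm [ -1.    9.  115.3] toolx yaw 76.29 tooly yaw -13.71 F [ 0.5  0.5 -1.3] w 0.0097 gf 40.0
```

```bash
python3 -m jog '[-0.001,0.004,0.01,0,0,0.0045,0.025,0,0,0,0.025,0,0,0,0.02,0,0,0,0.005,0,0,0,0,0,0,0,0,0]' >/dev/null;python3 - <<'E'
from h import *
to([.4735,-.230,.061])
s=snap("side");crop(s,290,130,450,250,5,"s6.png")
E
```

```text
t50.1 tcp [ 0.4738 -0.231   0.0925] shift mm [ 0.9 -0.6 31.5] toolx yaw 76.23 tooly yaw -13.77 F [ 1.2 -0.6 -1. ] w 0.0098 gf 40.0
```

View pics/s6.png

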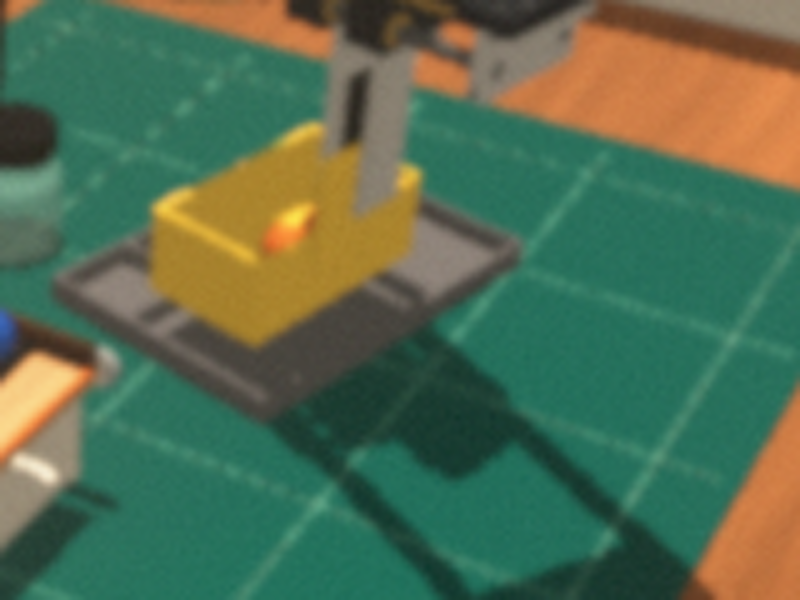

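The cup hangs level over its bay with beads inside (crop 285,235). I'll check the rim corners (258,262) and (160,207) against the plan numerically.

```bash
python3 - <<'E'
from h import *
s=snap("side");th=np.radians(-13.8);M=np.array([[np.cos(th),-np.sin(th)],[np.sin(th),np.cos(th)]]);k=np.array([.5239,-.2805])
for (x,y) in ((258,262),(160,207)):
    print("tray frame",M.T@(pt(s,290+x/5-.4,130+y/5-.4,.0835)[:2]-k))
for (x,y) in ((265,418),(55,280),(520,243)): # tray corners top z=.016
    print("tray corner",M.T@(pt(s,290+x/5-.4,130+y/5-.4,.016)[:2]-k))
E
```

```text
tray frame [-0.05508394  0.09810293]
tray frame [0.01104717 0.09558409]
tray corner [-0.08298753  0.11721869]
tray corner [0.0723764  0.10744739]
tray corner [-0.07432333 -0.10145248]
```

```bash
python3 -m jog '[0,0,0.012,0,0,0,0.01,0,0,0,0.006,0,0,0,0.003,0,0,0,0,0,0,0,0,0]';python3 -c "
from h import *
to([.4735,-.2305,.061])"
```

```text
time_s: 50.8
ee_pos: [0.4728, -0.2306, 0.061]
eef_rot: [0.787, 0.617, -0.0, -0.0]
force: [-2.7, 1.6, 6.5]
grip_width: 0.0102
grip_force: 40.0
t50.8 tcp [ 0.4728 -0.2306  0.061 ] shift mm [ 0.3  0.7 -0. ] toolx yaw 76.2 tooly yaw -13.8 F [-2.7  1.6  6.5] w 0.0102 gf 40.0
```

```bash
python3 -m jog '[0,0,0,0,0,0,0,0,0,0,0,0,0,0,0,0,0,0,0,0]' 0.034; python3 -m jog '[0,0,-0.03,0,0,0,-0.04,0,0,0,-0.04,0,0,0,-0.04,0,0,0,0,0]' >/dev/null; python3 -c "
from h import *
to([.438,.3993,.21])"
```

```text
time_s: 51.3
ee_pos: [0.4731, -0.2308, 0.0603]
eef_rot: [0.787, 0.617, -0.0, -0.0]
force: [-0.1, -0.4, -0.2]
grip_width: 0.0336
grip_force: 0.0
t51.8 tcp [ 0.4759 -0.2325  0.218 ] shift mm [ 604.6 -187.6    2.9] toolx yaw 76.2 tooly yaw -13.79 F [ 0.4  0.3 -0.1] w 0.034 gf 0.0
```

```bash
python3 -m jog '[0.02,-0.0062,0,0,0.04,-0.0124,0,0,0.04,-0.0124,0,0,0.04,-0.0124,0,0,0.04,-0.0124,0,0,0.04,-0.0124,0,0,0.04,-0.0124,0,0,0.04,-0.0124,0,0,0.04,-0.0124,0,0,0.04,-0.0124,0,0,0.04,-0.0124,0,0,0.04,-0.0124,0,0]' 0.064 >/dev/null;python3 -m jog '[0.04,-0.0124,0,0,0.04,-0.0124,0,0,0.035,-0.0124,0,0,0.025,-0.008,0,0,0.006,-0.002,0,0,0,0,0,0,0,0,0,0]' >/dev/null; python3 - <<'E'
from h import *
to([.438,.3993,.06])
d=snap("side");hs=cv2.cvtColor(d['img'],cv2.COLOR_RGB2HSV)
m=cv2.inRange(hs,(0,150,90),(5,255,255))|cv2.inRange(hs,(172,150,90),(180,255,255))
k,l,st,c=cv2.connectedComponentsWithStats(m)
print([(c[i].round(1).tolist(),st[i].tolist()) for i in range(1,k) if st[i,4]>60],proj(d,[.438,.3993,.14]),proj(d,[.438,.3993,.11]))
d=snap("top")
hs=cv2.cvtColor(d['img'],cv2.COLOR_RGB2HSV)
m=cv2.inRange(hs,(20,150,100),(32,255,255));ys,xs=np.nonzero(m[200:300,330:460]);print(len(xs),xs.min()+330,xs.max()+330,ys.min()+200,ys.max()+200)
th=np.radians(-13.8);M=np.array([[np.cos(th),-np.sin(th)],[np.sin(th),np.cos(th)]]);kk=np.array([.5239,-.2805])
r=cv2.minAreaRect(np.float32([M.T@(pt(d,x+330,y+200,.052)[:2]-kk)*1000 for x,y in zip(xs,ys)]));print("cup rect in tray",r)
m=cv2.inRange(hs,(8,60,150),(18,190,255));n,l,st,c=cv2.connectedComponentsWithStats(m)
for i in range(1,n):
  if 60<st[i,4]<400 and 120<c[i,0]<460 and 180<c[i,1]<300:print(c[i].round(1),(M.T@(pt(d,*c[i],.038)[:2]-kk)).round(4))
E
```

```text
t53.7 tcp [0.4335 0.4019 0.21  ] shift mm [ -1.2   5.  150. ] toolx yaw 76.15 tooly yaw -13.85 F [-0.1 -0.   0.3] w 0.0639 gf 0.0
[([48.4, 321.1], [39, 314, 20, 15, 205]), ([174.6, 380.8], [159, 364, 33, 34, 827])] [170.93194323 367.97499851] [175.38147968 380.76210405]
1150 361 410 227 264
cup rect in tray ((-29.73102569580078, 39.42002487182617), (81.05330657958984, 123.43399047851562), 0.054444819688797)
[301.8 212.5] [-0.006   0.2847]
[396.2 222.9] [0.0466 0.0251]
[414.7 229. ] [ 0.0456 -0.0283]
[433.  234.4] [ 0.0465 -0.0803]
```

Cup, spools and bottle all check out. Descending on the bottle.

```bash
python3 -m jog '[-0.001,0.004,0.01,0,0,0,0.03,0,0,0,0.03,0,0,0,0.03,0,0,0,0.025,0,0,0,0.02,0,0,0,0.006,0,0,0,0,0,0,0,0,0]'; python3 -m jog '[0,0,0,0,0,0,0,0,0,0,0,0,0,0,0,0,0,0,0,0,0,0,0,0]' 0.02 30;python3 -m jog '[0,0,-0.02,0,0,0,-0.03,0,0,0,-0.04,0,0,0,-0.025,0,0,0,0,0,0,0,0,0]'; python3 -c "
from h import *
to([.4827,-.3394,.175])"
```

```text
time_s: 54.7
ee_pos: [0.4377, 0.4011, 0.0606]
eef_rot: [0.787, 0.617, 0.001, 0.0]
force: [-0.9, -0.2, 0.1]
grip_width: 0.0641
grip_force: 0.0
time_s: 55.3
ee_pos: [0.4377, 0.4014, 0.0605]
eef_rot: [0.787, 0.617, 0.001, 0.0]
force: [0.8, -0.0, 5.0]
grip_width: 0.0435
grip_force: 30.0
time_s: 55.9
ee_pos: [0.4364, 0.4008, 0.1729]
eef_rot: [0.787, 0.617, -0.001, -0.0]
force: [-0.7, -0.2, -2.3]
grip_width: 0.0437
grip_force: 30.0
t55.9 tcp [0.4364 0.4008 0.1729] shift mm [-707.9  221.4   -1.3] toolx yaw 76.21 tooly yaw -13.79 F [-0.7 -0.2 -2.3] w 0.0437 gf 30.0
```

```bash
python3 -m jog '[-0.01,0.0031,-0.02,0,-0.03,0.0094,-0.02,0,-0.04,0.0125,0,0,-0.04,0.0125,0,0,-0.04,0.0125,0,0,-0.04,0.0125,0,0,-0.04,0.0125,0,0,-0.04,0.0125,0,0,-0.04,0.0125,0,0,-0.04,0.0125,0,0,-0.04,0.0125,0,0,-0.04,0.0125,0,0]' >/dev/null;python3 -m jog '[-0.04,0.0125,0,0,-0.04,0.0125,0,0,-0.04,0.0125,0,0,-0.04,0.0125,0,0,-0.04,0.0125,0,0,-0.03,0.0094,0,0,-0.025,0.008,0,0,-0.008,0.002,0,0,0,0,0,0,0,0,0,0]'; python3 -c "
from h import *
to([.4827,-.3394,.0645])"
```

```text
time_s: 58.1
ee_pos: [0.482, -0.3325, 0.2129]
eef_rot: [0.787, 0.617, 0.0, -0.002]
force: [-0.4, 0.1, -1.0]
grip_width: 0.0439
grip_force: 30.0
t58.1 tcp [ 0.482  -0.3325  0.2129] shift mm [ -6.8   2.7 148.4] toolx yaw 76.25 tooly yaw -13.75 F [-0.4  0.1 -1. ] w 0.0439 gf 30.0
```

```bash
python3 -m jog '[-0.005,0.0025,0.02,0,0,0,0.03,0,0,0,0.03,0,0,0,0.02,0,0,0,0.01,0,0,0,0,0,0,0,0,0]' >/dev/null;python3 -c "
from h import *
to([.4827,-.3375,.0645])"
```

```text
t58.8 tcp [ 0.4843 -0.3392  0.1058] shift mm [ 1.3 -2.  41.3] toolx yaw 76.26 tooly yaw -13.74 F [ 0.3 -0.3 -0.7] w 0.0438 gf 30.0
```

```bash
python3 -m jog '[0.001,-0.001,0.015,0,0,0,0.012,0,0,0,0.008,0,0,0,0.004,0,0,0,0.0015,0,0,0,0,0,0,0,0,0]';python3 -c "
from h import *
to([.4827,-.3375,.0645])"
```

```text
time_s: 59.5
ee_pos: [0.4828, -0.3382, 0.0644]
eef_rot: [0.787, 0.617, -0.0, 0.0]
force: [-1.5, 1.4, 1.9]
grip_width: 0.044
grip_force: 30.0
t59.5 tcp [ 0.4828 -0.3382  0.0644] shift mm [ 0.7 -0.3 -0.1] toolx yaw 76.2 tooly yaw -13.8 F [-1.5  1.4  1.9] w 0.044 gf 30.0
```

Touching the floor; release, retreat upward and check.

```bash
python3 -m jog '[0,0,0,0,0,0,0,0,0,0,0,0,0,0,0,0]' 0.062; python3 -m jog '[0,0,-0.02,0,0,0,-0.03,0,0,0,-0.04,0,0,0,-0.04,0,0,0,-0.03,0,0,0,0,0]' >/dev/null; python3 -m jog '[-0.03,-0.04,0,0,-0.03,-0.04,0,0,-0.03,-0.04,0,0,0,-0.03,0,0,0,0,0,0,0,0,0,0,0,0,0,0]'; python3 - <<'E'
from h import *
d=snap("top");hs=cv2.cvtColor(d['img'],cv2.COLOR_RGB2HSV)
th=np.radians(-13.8);M=np.array([[np.cos(th),-np.sin(th)],[np.sin(th),np.cos(th)]]);kk=np.array([.5239,-.2805])
def blobs(n,lo,hi,z,mn=15):
    m=cv2.inRange(hs,lo,hi);k,l,st,c=cv2.connectedComponentsWithStats(m)
    for i in range(1,k):
        if st[i,4]>=mn and 120<c[i,0]<460 and 120<c[i,1]<310: p=pt(d,*c[i],z)[:2];print(n,c[i].round(1),st[i,4],"world",p.round(4),"tray",(M.T@(p-kk)).round(4))
blobs("red",(0,150,80),(4,255,255),.12,40);blobs("red",(173,150,80),(180,255,255),.12,40)
blobs("orange",(5,190,150),(13,255,255),.016);blobs("blue",(105,150,80),(125,255,255),.09)
blobs("flange",(8,60,150),(18,190,255),.038,60);blobs("yellow",(20,150,100),(32,255,255),.052,60)
s=snap("side");hs=cv2.cvtColor(s['img'],cv2.COLOR_RGB2HSV)
m=cv2.inRange(hs,(0,150,90),(4,255,255))|cv2.inRange(hs,(173,150,90),(180,255,255));k,l,st,c=cv2.connectedComponentsWithStats(m)
b=kk+M@[-.026,-.067];print([(c[i].round(1).tolist(),st[i].tolist()) for i in range(1,k) if st[i,4]>40],proj(s,[*b,.144]),proj(s,[*b,.114]))
E
```

```text
time_s: 59.9
ee_pos: [0.483, -0.3384, 0.064]
eef_rot: [0.787, 0.617, 0.0, 0.0]
force: [0.6, 0.3, 1.3]
grip_width: 0.062
grip_force: 0.0
time_s: 61.2
ee_pos: [0.3165, -0.3896, 0.2233]
eef_rot: [0.787, 0.617, 0.0, -0.0]
force: [-0.3, -0.3, -0.1]
grip_width: 0.0615
grip_force: 0.0
red [428.7 139.1] 50 world [ 0.7962 -0.3326] tray [0.2769 0.0143]
red [164.5 142.2] 81 world [0.7371 0.384 ] tray [0.0485 0.6962]
red [429.4 254.7] 206 world [ 0.4804 -0.3375] tray [-0.0286 -0.0658]
blue [287.9 216.6] 40 world [0.5608 0.0341] tray [-0.0392  0.3143]
blue [297.3 217. ] 39 world [0.5613 0.0089] tray [-0.0328  0.29  ]
blue [306.9 217.9] 36 world [ 0.5608 -0.0171] tray [-0.027   0.2646]
blue [316.5 218.6] 37 world [ 0.5606 -0.0429] tray [-0.0211  0.2395]
flange [303.2 203.2] 450 world [ 0.6129 -0.0047] tray [0.0206 0.2891]
flange [302.3 212.6] 134 world [ 0.5859 -0.0042] tray [-0.0057  0.2832]
flange [396.3 222.9] 141 world [ 0.575  -0.2674] tray [0.0465 0.025 ]
flange [300.4 229.2] 429 world [ 0.5381 -0.0019] tray [-0.0526  0.2739]
flange [414.7 229. ] 143 world [ 0.5614 -0.3187] tray [ 0.0455 -0.0282]
flange [434.2 233.9] 140 world [ 0.5515 -0.3727] tray [ 0.0488 -0.083 ]
yellow [384.8 245.7] 1169 world [ 0.5063 -0.2349] tray [-0.0279  0.0401]
[([512.9, 24.8], [503, 0, 22, 50, 237]), ([377.0, 141.4], [369, 133, 16, 15, 138]), ([48.3, 321.2], [39, 314, 19, 15, 203])] [377.49928903 133.16132617] [375.96680602 143.78188052]
```

One spool reads 3 mm further toward its wall; I'll check that it's upright in both views.

```bash
python3 - <<'E'
from h import *
th=np.radians(-13.8);M=np.array([[np.cos(th),-np.sin(th)],[np.sin(th),np.cos(th)]]);kk=np.array([.5239,-.2805])
for n in("top","side"):
    d=snap(n);hs=cv2.cvtColor(d['img'],cv2.COLOR_RGB2HSV);m=cv2.inRange(hs,(8,60,120),(20,190,255))
    k,l,st,c=cv2.connectedComponentsWithStats(m)
    for i in range(1,k):
        if st[i,4]>40 and (n=="top" and 380<c[i,0]<450 and 210<c[i,1]<250 or n=="side" and 300<c[i,0]<400 and 140<c[i,1]<210):
            e=cv2.minAreaRect(np.argwhere(l==i)[:,::-1].astype(np.float32)); print(n,c[i].round(1),st[i].tolist(),e,(M.T@(pt(d,*c[i],.038)[:2]-kk)).round(4))
crop(snap("side"),290,130,450,250,5,"s7.png")
E
```

```text
top [396.2 222.9] [388, 216, 16, 15, 157] ((396.25006103515625, 222.75003051757812), (14.142135620117188, 13.435027122497559), 45.0) [0.0465 0.0252]
top [414.7 229.3] [406, 223, 17, 15, 165] ((414.5000305175781, 229.0), (14.849241256713867, 13.435027122497559), 45.0) [ 0.0447 -0.0283]
top [434.1 233.8] [427, 227, 15, 15, 151] ((434.10003662109375, 234.2000274658203), (13.86362075805664, 13.416407585144043), 63.43495178222656) [ 0.049  -0.0827]
top [383.9 246.7] [380, 243, 9, 9, 54] ((384.0, 247.0), (8.0, 8.0), 90.0) [-0.0285  0.0397]
side [354.6 158. ] [348, 155, 14, 7, 86] ((354.5, 158.0), (6.0, 13.0), 90.0) [ 0.0457 -0.0794]
side [338.6 168.6] [323, 161, 41, 16, 266] ((342.211669921875, 167.8321075439453), (13.840593338012695, 40.325679779052734), 70.01689147949219) [ 0.0378 -0.0026]
side [372.9 181.8] [370, 177, 9, 11, 41] ((372.2500305175781, 181.75003051757812), (7.071067810058594, 9.192388534545898), 45.0) [-0.066  -0.0174]
side [335.6 202.1] [319, 193, 36, 16, 88] ((335.49017333984375, 201.7917938232422), (35.67287063598633, 10.02047061920166), 13.240520477294922) [-0.0604  0.1192]
```

```bash
python3 - <<'E'
from h import *
for n in("top","side"):
    d=snap(n);hs=cv2.cvtColor(d['img'],cv2.COLOR_RGB2HSV);m=cv2.inRange(hs,(4,175,90),(18,255,255))
    k,l,st,c=cv2.connectedComponentsWithStats(m)
    print(n,[(c[i].round(1).tolist(),st[i].tolist()) for i in range(1,k) if st[i,4]>5 and 110<c[i,0]<480 and 120<c[i,1]<330])
d=snap("top");c=d["img"][236:262:2,364:408:2];h=cv2.cvtColor(d["img"],cv2.COLOR_RGB2HSV)[232:266,360:412,0]
for r in h[::1]: print(''.join('#' if 5<=v<19 else 'y' if v<33 else '.' for v in r))
E
```

```text
top [([425.7, 143.5], [425, 141, 3, 6, 6]), ([421.6, 149.2], [420, 148, 4, 4, 8]), ([384.2, 246.4], [381, 243, 8, 8, 52]), ([393.4, 250.5], [390, 247, 8, 8, 54])]
side [([377.5, 137.7], [368, 131, 18, 16, 73]), ([338.9, 171.0], [337, 170, 5, 4, 10]), ([347.0, 186.9], [342, 183, 11, 8, 42]), ([296.5, 214.5], [293, 211, 8, 8, 8]), ([283.4, 226.1], [281, 223, 7, 6, 9])]
...##yyyyyyyyyyyyyyyyyyyyyyyyyy##yy#####y###########
..yy#yyyyyyyyyyyyyyyyyyyyyyyyyyyyy#y#########y######
..##yyyyyyyyyyyyyyyyyyyyyyyyyyyyyyyyy###############
..##yyyyyyyyyyyyyyyyyyyyyyyyyyyyyyyyyyyyy###########
.y##yyyyyyyyyyyyyyyyyyyyyyyyyyyyyyyyyyyyyyyy########
.y#yyyyyyyyyyyyyyyyyyyyyyyyyyyyyyyyyyyyyyyyyyyy#####
.#yyyyyyyyyyyyyyyyyyyyyyyyyyyyyyyyyyyyyyyyyyyyyyyy##
.yyyyyyyyyyyyyyyyyyyyyyyyyyyyyyyyyyyyyyyyyyyyyyyyyyy
y##yyyyyyyyyyyyyyyyyyyyyyyyyyyyyyyyyyyyyyyyyyyyyyyyy
##yyyyyyyyyyyyyyyyyyyyyyyyyyyyyyyyyyyyyyyyyyyyyyyyyy
#yyyyyyyyyyyyyyyyyyyyyyyyyyyyyyyyyyyyyyyyyyyyyyyyyyy
##yyyyyyyyyyyyyyyyyyyy#####yyyyyyyyyyyyyyyyyyyyyyyyy
#yyyyyyyyyyyyyyyyyyyy#######yyyyyyyyyyyyyyyyyyyyyyy#
#yyyyyyyyyyyyyyyyyyyy########yyyyyyyyyyyy
[... 371 characters left out ...]
yyyyyyyy###
yyyyyyyyyyyyyyyyyyyyyyyyyyyyyy#######yyyyyyyyyyyy###
##yyyyyyyyyyyyyyyyyyyyyyyyyyyyy#####yyyyyyyyyyyyy###
#####yyyyyyyyyyyyyyyyyyyyyyyyyyyyyyyyyyyyyyyyyyy####
#########yyyyyyyyyyyyyyyyyyyyyyyyyyyyyyyyyyyyyyy###y
y#########y#yyyyyyyyyyyyyyyyyyyyyyyyyyyyyyyyyyyy###y
..yy#######yyyyyyyyyyyyyyyyyyyyyyyyyyyyyyyyyyyyy###y
.....#y###yyyyyyyyyyyyyyyyyyyyyyyyyyyyyyyyyyyyyy###y
........yy#yyyyyyyyyyyyyyyyyyyyyyyyyyyyyyyyyyyy###yy
............yy.yyyyyyyyyyyyyyyyyyyyyyyyyyyyyyyy####y
..............y#yyyyyyyyyyyyyyyyyyyyyyyyyyyyyy####yy
.................yyyyy#y#yyyyyyyyyyyyyyyyyyyyy####yy
....................yy#yy#y####y##yyyyyyyyyyy######y
.......................yy#y###y#yy####yyyyyy#######y
```

Both beads are in the cup and everything is in place.

```bash
python3 -c "
from cell import job
print(job.job_done())"
```

```text
the job is handed in; nothing more can be done
None
```

The job is handed in at about 61 s: the three spools stand in the far row, both orange beads are in the cup in the large bay, the bottle went in last beside it, and the board is level with its four blue beads.

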